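Clip the label holder onto the rack shelf and hold it home

ROBOT

A 7-joint arm with a two-finger parallel gripper is mounted at the origin on the work surface. World frame = base frame: x ahead of the robot, y to its left, z up, the work surface at z = 0. Lengths are in m, angles in rad, forces in N, time in s.
With the tool pointing down it reaches from about 0.4 to 0.9 m from the base axis. Payload 5.5 kg.
Tool frame: the origin (TCP) lies midway between the tips of the shut fingers; the grasp point (between the pads) lies 19 mm behind it (manip.grip_depth is the distance from the TCP to the grasp point, in m); z points along the fingers, x is the direction in which the jaws open and shut, and the axes are right-handed (so a half turn about z gives the same grasp; the last joint's range is limited). The gripper opens to 92 mm and grips with 3 to 60 N. Pads are 19 mm wide; open, the fingers measure 130 mm over their backs; the gripper's body (75 mm by 190 mm) begins 47 mm behind the grasp point.
Start: joints at [-0.89, 0.501, -0.427, 1.55, 0.221, 1.138, -0.21], TCP at [0.264, 0.594, 0.227] pointing down, gripper open.
Joint ranges: [-2.88, 2.88], [-0.31, 2.03], [-1.54, 1.56], [0.2, 2.42], [-1.41, 4.55], [0.19, 2.02], [-2.57, 2.57]. Speed limits (rad/s): [2.57, 2.57, 3.14, 3.14, 3.14, 3.14, 3.14].

INTERFACE

Orientations are given as a unit quaternion [x, y, z, w].
In Python, from bench import manip, effector, viewer gives the robot as it stands. Calls block until the motion is done:
- manip.move_pose(position, orientation): joint-space move of the TCP to a pose.
- manip.servo_line(position, ori=None, vel=0.15): straight line of the TCP; ori=None keeps the orientation; vel is the mean speed in m/s.
- manip.movej(angles): joint-space move.
- effector.open_jaws() and effector.close(f_grip=None): open the fingers fully, or close them until they stop; f_grip is the grip in N (None keeps the last).
- manip.sleep(seconds).
- manip.solve_ik(position, orientation): joint angles nearest the present ones, or None.
- viewer.get_image(name): name is "scene" or "top" or "wrist"; returns the picture (400x640x3 uint8, red, green, blue); there is no depth.
- viewer.get_calibration(name): a dict with "vfov" (degrees; the focal length in pixels is half the picture's height over the tangent of half this angle, whatever the lens; pixels are square), "cx", "cy" (the principal point, pixels), "eye" and "attitude" of the camera in the world. Camera axes: x right, y down, z forward; pixel columns grow to the right and rows downward; lengths in m; the calibration is good to about 2 mm. A picture is of the moment at which its call begins: read the wrist's pose just before it. get_calibration takes no time and is no camera call; for the wrist camera it gives the pose at the moment of the call.
A pose or a line that the arm cannot do raises manip.PlanningError and nothing moves.
- manip.hand_in(): hands the job in, once; it reports no verdict.
Readings, each from a call of its own:
- manip.current_clock(): time.
- manip.current_q(): joint angles.
- manip.current_joint_velocities(): joint speeds.
- manip.current_tau(): joint torques, N m.
- manip.current_tool_pos(): TCP position.
- manip.current_tcp_rot(): TCP orientation.
- manip.current_force(): force on the tool from outside, world axes, zero at the start.
- manip.current_wrist_torque(): the same for the moment, N m.
- manip.current_finger_gap(): finger opening in m.
Only numpy, scipy, OpenCV 4.12 (cv2) and the standard library are available. Lean on these libraries where they do the work, as an engineer would, in place of code of your own. Each camera call takes 0.05 s, during which the arm holds its last target.

TASK

Take the spare label holder out of its storage stand and push it down over the lip of the rack shelf at the one bay that has no holder yet, tongue behind the lip, card face to the front, upright, square and centred on that bay's spring clip, until the tongue stands fully home on the shelf board. Do not let go: finish with its finger tab still gripped between the fingers and the holder pressed firmly down, so that a colleague can slide the card in. Leave the tube racks and the bottle undisturbed.

Things in the scene. Friction and masses are not known exactly. Their poses are not given: they have to be found in the camera images.
- holder: Spare label holder, white plastic, no card, 40 g, 60 mm wide (y), an inverted U from the side. Origin: middle of the lower edge of its rear tongue; z up, card face to -x. Tongue: x -1.5 to +1.5 mm, 44 mm wide, 33 mm long. Card plate: x -14.5 to -11.5 mm, lower edge at z 8 mm. The 10 mm gap between them takes the shelf lip. Bridge joining them: z 31.5 to 35 mm. Finger tab on top: see holder_tab.
- holder_tab (a point): Centre of the top face of the holder's finger tab, 4 mm in front of (-x) and 60 mm above the holder's origin; axes as the holder's. The tab is 10 mm thick (x), 36 mm wide (y) and 25 mm tall, standing on the bridge: pinch it front to back from above.
- holder_face (a point): Middle of the holder's card face, 14.5 mm in front of (-x) and 21 mm above the holder's origin; axes as the holder's.
- stand: Grey plastic storage stand fixed on the bench, 86 x 84 x 38 mm, three slots side by side running along its y. Only the middle slot holds a holder, upright, facing as the stand does (yaw within a few degrees), its tongue 16 mm above the bench and 22 mm deep between the walls: lift it straight up. Origin: centre of the underside.
- shelf: Low bench shelf, fixed: white board 240 mm deep (x), 500 mm wide (y), top face 60 mm above the bench, on steel end frames. Origin: centre of the whole, at bench level; its front faces -x (towards the robot).
- rail: Aluminium edge profile along the whole front of the shelf board, origin and axes as the shelf's. Its upright lip is 3 mm thick (x from -123 to -120 mm) and stands 30 mm above the board (top edge 90 mm above the bench).
- clip: Steel spring clip screwed to the board behind the lip at the bare bay, 30 mm wide (y). Origin: on the board's top face, 1.5 mm behind the lip's back face: where the origin of a fully fitted holder comes with its tongue touching the lip. Axes as the shelf's, +x away from the lip. The holder's origin may go down at clip x 0 to +7 mm; at clip z = 0 its tongue meets the rigid board: home.
- fitted_a: A label holder of the same shape with a card in it, fixed on its bay of the lip (origin and axes as clip). Bays are 140 mm apart; which of the three bays is bare varies.
- fitted_b: The other fitted label holder, fixed, same as fitted_a.
- rack_a: White tube rack 75 x 150 mm with glass tubes, 92 mm tall overall, standing loose on the shelf board behind the lip. Origin: centre of its underside.
- rack_b: Second tube rack, same as rack_a.
- bottle: Amber jar with white cap, 60 mm diameter, 110 mm tall, standing on the bench. Origin: centre of its underside.
- leaf (a joint): Bent spring leaf of the clip: m, 0 when free, grows as the tongue pushes it away from the lip (about 0.003 with a holder fitted). Free, its bend nearly touches the lip 14 mm above the board, and its upper part flares back to clip x = +9 mm at 30 mm: a funnel for the tongue. Pushing the tongue down past it takes about 3 to 6 N, well before home; it then presses the tongue to the lip with about 4 N.
Things that resemble listed ones, but are neither listed nor needed, are in the scene too. What is shaped like the stand but purple is not meant.

How it is judged:
By the outcome, as a careful person would: the job done as asked, in the order asked, and still so for the second after the job is handed in, while the arm keeps its last pose, push and grip.
It also fails if it takes over 42 s, if anything falls off the work surface, if the arm or the gripper's body presses on something with over 40 N, if the wrist force passes 120 N, or if a joint passes its speed limit or range.

## Working session

There is one attempt and no reset: what is moved stays moved. The work goes in short steps, each a Python script; the robot and the scene stay as the last script left them, time stands still between calls to the robot, and variables do not carry over. Pictures are saved under pics/ and viewed, and the job is handed in when it is done.

```bash
ls; mkdir -p pics; python3 - <<'E'
from bench import manip, effector, viewer
import cv2
for n in("scene","top","wrist"):
    c=viewer.get_calibration(n); print(n,c)
    cv2.imwrite(f"pics/{n}0.png",viewer.get_image(n)[:,:,::-1])
print(manip.current_clock(),manip.current_tool_pos(),manip.current_tcp_rot(),manip.grip_depth)
E
```

```text
pics
scene {'vfov': 46.55935842095448, 'cx': 318.67040373081875, 'cy': 190.7485880637285, 'eye': array([ 1.52273508, -0.02110596,  0.67158394]), 'attitude': array([ 0.60803821,  0.63622369, -0.33444572, -0.3371276 ])}
top {'vfov': 44.02026622410861, 'cx': 309.8529929039006, 'cy': 202.65642203488835, 'eye': array([ 0.41190806, -0.04400272,  1.26259733]), 'attitude': array([-0.69829576,  0.71216343, -0.05281274,  0.04916392])}
wrist {'vfov': 71.46849218890515, 'cx': 315.9953939614749, 'cy': 202.63041406633937, 'eye': array([0.19546243, 0.62354995, 0.38487054]), 'attitude': array([0.8298653 , 0.53959509, 0.07670853, 0.11948443])}
0.15 [0.26355825 0.59358372 0.22592659] [ 8.38364194e-01  5.45110006e-01 -6.35878484e-04  3.93870513e-04] 0.0188
```

View pics/scene0.png

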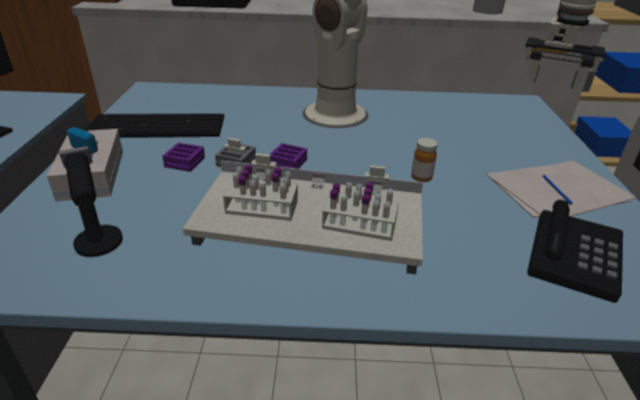

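View pics/top0.png

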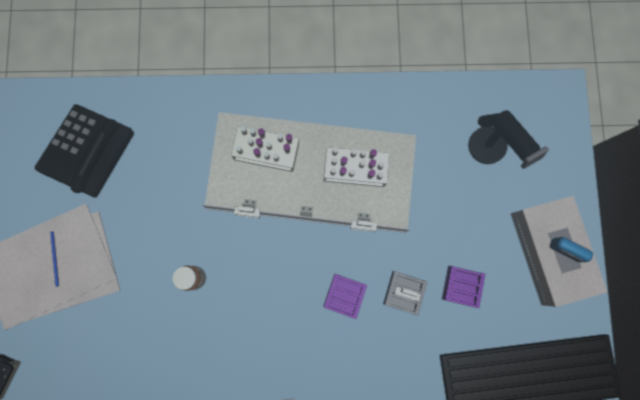

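View pics/wrist0.png

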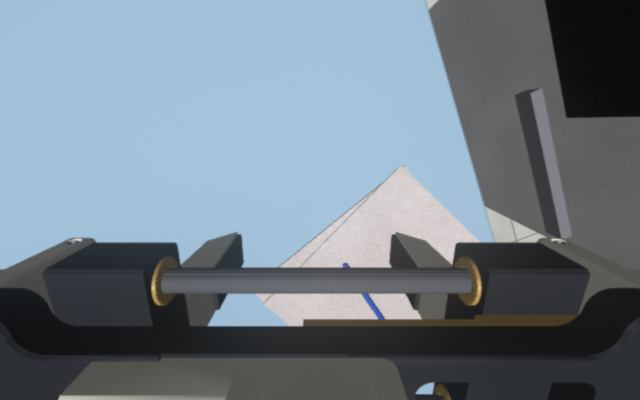

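The bare bay is the middle one (clip at about (306,211) in top, fitted holders at (247,211) and (364,224)). The grey stand is at about (406,293), between two purple decoys. Next I'll get a coarse localisation from the top picture.

```bash
cat > h.py <<'E'
import numpy as np, cv2
from scipy.spatial.transform import Rotation as R
def K(c):
    f=200/np.tan(np.radians(c["vfov"])/2); return np.array([[f,0,c["cx"]],[0,f,c["cy"]],[0,0,1]])
def ray(c,uv):
    d=np.linalg.inv(K(c))@np.array([*uv,1.]); return R.from_quat(c["attitude"]).apply(d)
def onz(c,uv,z):
    d=ray(c,uv); return c["eye"]+d*(z-c["eye"][2])/d[2]
def proj(c,P):
    P=np.atleast_2d(P); q=R.from_quat(c["attitude"]).inv().apply(P-c["eye"]); k=K(c)
    return (q[:,:2]/q[:,2:])*k[0,0]+k[:2,2]
def T(p,yaw,L):
    L=np.atleast_2d(np.array(L,float)); return R.from_euler('z',yaw).apply(L)+p
E
python3 - <<'E'
from bench import viewer
import cv2
from h import *
c=viewer.get_calibration("top")
for n,uv,z in [("lipL",(206,208),.09),("lipR",(408,230),.09),("clip",(306,211),.075),("fa",(247,210),.12),("fb",(364,224),.12),("stand",(406,293),.038),("tab",(407,294),.076),("bottle",(183,279),.11)]:
    print(n,onz(c,uv,z).round(4))
im=cv2.imread("pics/top0.png")
cv2.imwrite("pics/topc1.png",cv2.resize(im[190:330,330:500],None,fx=4.6,fy=4.2,interpolation=cv2.INTER_CUBIC))
cv2.imwrite("pics/topc2.png",cv2.resize(im[100:240,200:420],None,fx=3.6,fy=3.6,interpolation=cv2.INTER_CUBIC))
E
```

```text
lipL [0.5742 0.1966 0.09  ]
lipR [ 0.5121 -0.2838  0.09  ]
clip [ 0.5642 -0.0421  0.075 ]
fa [0.5635 0.095  0.12  ]
fb [ 0.5255 -0.1762  0.12  ]
stand [ 0.3627 -0.2821  0.038 ]
tab [ 0.3619 -0.2769  0.076 ]
bottle [0.4076 0.2436 0.11  ]
```

View pics/topc1.png

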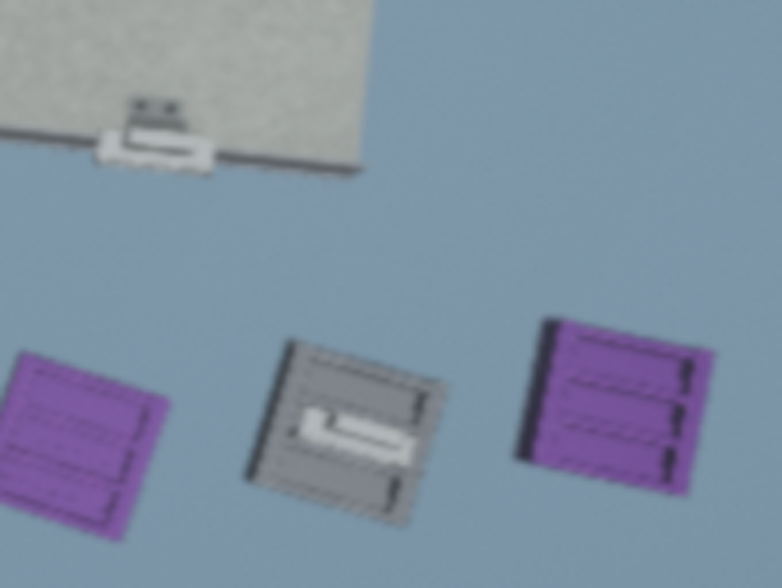

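View pics/topc2.png

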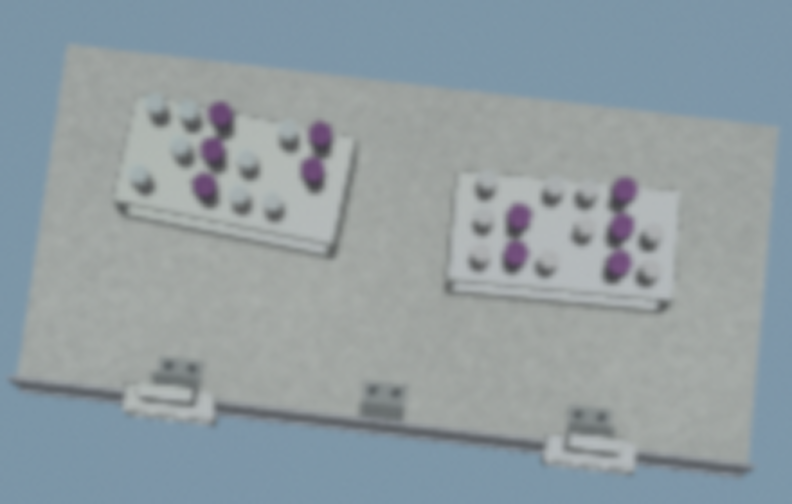

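```bash
cat >> h.py <<'E'
def toolq(yaw,flip=False):
    # tool z down, tool x along world angle yaw (+pi if flip)
    a=yaw+(np.pi if flip else 0)
    x=np.array([np.cos(a),np.sin(a),0]); z=np.array([0,0,-1.]); y=np.cross(z,x)
    return R.from_matrix(np.array([x,y,z]).T).as_quat()
E
python3 - <<'E'
from bench import manip,viewer
from h import *
c=viewer.get_calibration("wrist")
q=R.from_quat(manip.current_tcp_rot()); p=manip.current_tool_pos()
print("cam off tool",q.inv().apply(c["eye"]-p), "\n",(q.inv()*R.from_quat(c["attitude"])).as_matrix().round(3))
for f in(0,1):
    for nm,P,y in(("st",(.36,-.28,.25),-.23),("stlow",(.36,-.28,.0525),-.23),("cl",(.555,-.042,.25),-.12),("clw",(.555,-.042,.0965),-.12)):
        print(f,nm,manip.solve_ik(P,toolq(y,f)))
E
```

```text
cam off tool [-0.00042022 -0.0744147  -0.15907374] 
 [[ 1.    -0.     0.   ]
 [ 0.     0.96   0.281]
 [-0.    -0.281  0.96 ]]
0 st [-0.03631906  0.10234863  0.68632348  2.0193379  -0.07496145  1.04419153
  0.45516221]
0 stlow [-0.05840594  0.53746236  0.80344794  2.18172656 -0.63534573  0.66990526
  0.9632606 ]
0 cl [-0.07411525  0.27870281  0.12238843  1.77912358 -0.03796856  1.08604315
 -0.05870541]
0 clw [-0.05367909  0.46879122  0.10125338  1.90599729 -0.06565425  0.76994855
 -0.03611739]
1 st [-0.5852745   0.2872073   1.39080218  2.02879783 -0.32114912  1.08203618
 -2.41863244]
1 stlow [-0.27476436  0.73785795  1.1296234   2.18662806 -0.94667663  0.8474766
 -1.90033827]
1 cl [ 0.95282482  0.6131602  -1.29625386  1.74721244  0.61885262  1.26912136
  2.52676421]
1 clw [-0.85801071  0.99698052  1.3515632   1.93022313 -1.07448157  1.20047554
 -2.34915012]
```

```bash
python3 - <<'E'
from bench import manip,viewer
from h import *
import pickle
D=[]
def shot(n):
    c=viewer.get_calibration("wrist"); im=viewer.get_image("wrist")
    cv2.imwrite(f"pics/{n}.png",im[:,:,::-1]); pickle.dump(c,open(f"pics/{n}.pkl","wb")); print(n,manip.current_clock(),c["eye"])
manip.move_pose((.54,-.10,.20),toolq(-.12)); shot("c1")
manip.move_pose((.37,-.33,.16),toolq(-.23)); shot("s1")
E
```

```text
c1 2.8417 [ 0.55032151 -0.02434464  0.35906765]
s1 4.0083 [ 0.38959347 -0.25612443  0.31932112]
```

View pics/c1.png

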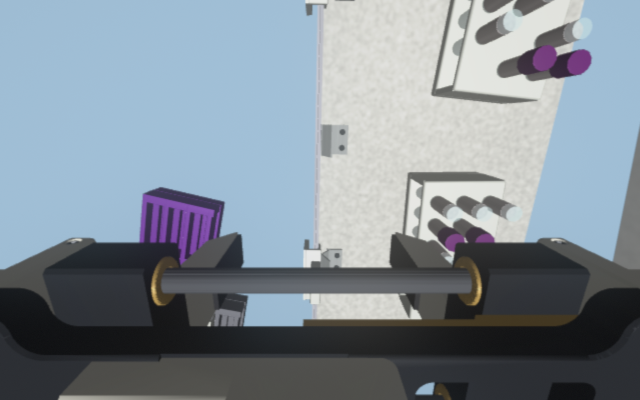

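View pics/s1.png

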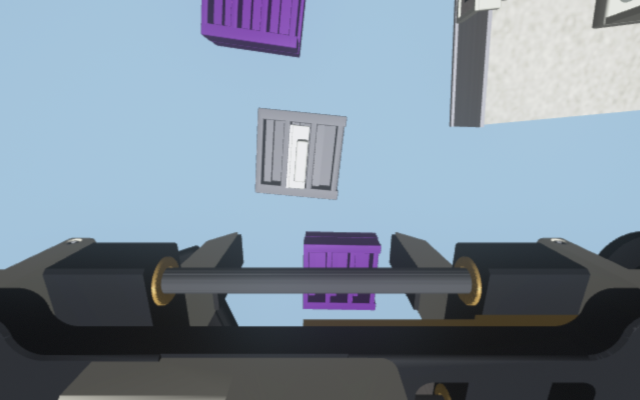

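c1 shows the bare clip at (335,139), with the lip running down col ~318. s1 shows the grey stand at (300,152), with the white holder in its middle slot and the tab at about (302,165). I'll zoom in on both.

```bash
python3 - <<'E'
import cv2
a=cv2.imread("pics/c1.png");b=cv2.imread("pics/s1.png")
cv2.imwrite("pics/c1z.png",cv2.resize(a[100:180,290:370],None,fx=7,fy=7,interpolation=cv2.INTER_CUBIC))
cv2.imwrite("pics/s1z.png",cv2.resize(b[100:205,245:355],None,fx=5.6,fy=5.6,interpolation=cv2.INTER_CUBIC))
E
```

```text
(no output)
```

View pics/c1z.png

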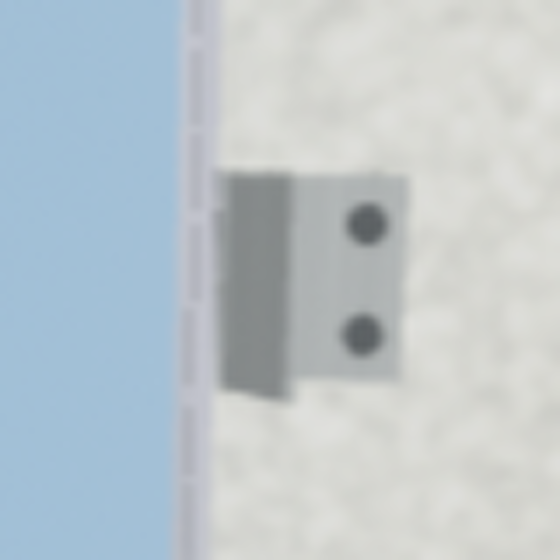

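View pics/s1z.png

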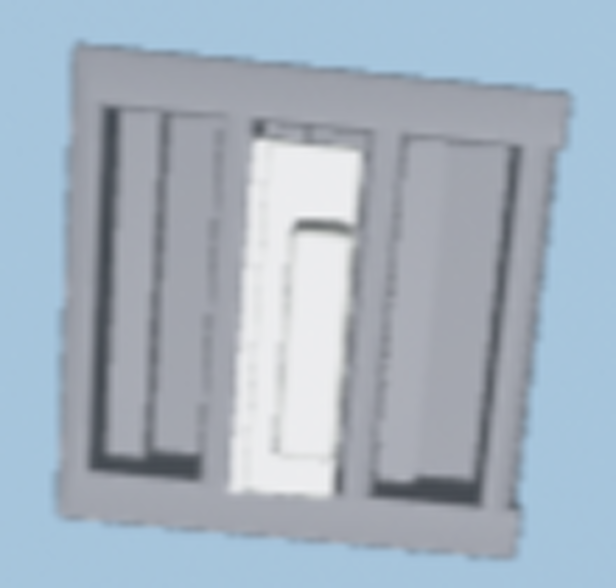

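```bash
python3 - <<'E'
import pickle
from h import *
from scipy.optimize import least_squares
c=pickle.load(open("pics/s1.pkl","rb"))
px=lambda pts,o,s:(np.array(pts,float)+.5)/s-.5+o
L=np.array([[-14.5,30,35],[1.5,30,35],[-14.5,-30,35],[1.5,-30,35],[-9,18,60],[1,18,60],[-9,-18,60],[1,-18,60]])/1e3
uv=px([[252,138],[363,148],[228,492],[337,495],[292,235],[354,238],[279,455],[334,458]],[245,100],5.6)
f=lambda p:(proj(c,T([p[0],p[1],.016],p[2],L))-uv).ravel()
r=least_squares(f,[.36,-.28,-.2]); print("holder",r.x, r.fun.reshape(-1,2).round(2))
# stand top corners
uv2=px([[78,45],[568,92],[58,515],[518,556]],[245,100],5.6)
Ls=np.array([[-43,42,38],[43,42,38],[-43,-42,38],[43,-42,38]])/1e3
g=lambda p:(proj(c,T([p[0],p[1],0],p[2],Ls))-uv2).ravel()
r2=least_squares(g,[.36,-.28,-.2]); print("stand",r2.x,r2.fun.reshape(-1,2).round(2))
print(T([0,0,0],-r2.x[2],[r.x[0]-r2.x[0],r.x[1]-r2.x[1],0]))
# lip
c=pickle.load(open("pics/c1.pkl","rb")); im=cv2.imread("pics/c1.png").astype(int)
for row in (40,60,80,100,115,160,180,200,220): print(row,[tuple(v) for v in im[row,311:325].tolist()][2:12])
E
```

```text
holder [ 0.37222447 -0.28696534 -0.31563063] [[ 2.54  0.45]
 [-0.12  0.23]
 [ 2.97 -0.04]
 [-0.37  0.8 ]
 [-1.44 -1.46]
 [-0.86 -0.95]
 [-1.82  0.4 ]
 [-0.45  0.82]]
stand [ 0.36620812 -0.28416859 -0.31997353] [[-0.8  -0.42]
 [ 0.82 -0.17]
 [ 0.07  0.41]
 [-0.08  0.37]]
[[ 0.00659068 -0.0007624   0.        ]]
40 [(213, 191, 162), (213, 191, 162), (213, 192, 164), (212, 194, 173), (208, 197, 187), (205, 196, 193), (191, 183, 181), (187, 180, 178), (197, 189, 187), (199, 193, 191)]
60 [(214, 192, 163), (213, 191, 162), (213, 192, 164), (211, 195, 177), (207, 197, 190), (194, 186, 183), (191, 183, 180), (199, 191, 188), (200, 193, 190), (205, 202, 200)]
80 [(214, 192, 163), (214, 192, 164), (213, 193, 169), (211, 197, 185), (208, 199, 196), (204, 195, 193), (200, 191, 190), (202, 193, 191), (203, 196, 195), (208, 208, 207)]
100 [(214, 192, 163), (214, 192, 164), (213, 194, 173), (209, 196, 187), (196, 187, 184), (193, 185, 182), (201, 193, 190), (204, 196, 193), (207, 204, 203), (213, 216, 214)]
115 [(214, 192, 163), (214, 192, 164), (211, 194, 176), (207, 196, 189), (195, 186, 183), (193, 185, 182), (202, 194, 191), (205, 196, 194), (206, 204, 202), (208, 212, 211)]
160 [(214, 192, 164), (209, 191, 172), (201, 189, 182), (189, 180, 178), (191, 183, 181), (203, 194, 192), (205, 197, 195), (211, 209, 207), (215, 219, 218), (216, 220, 219)]
180 [(213, 192, 164), (206, 190, 175), (197, 188, 185), (197, 188, 186), (200, 192, 189), (203, 196, 193), (207, 202, 200), (212, 213, 212), (215, 219, 218), (216, 220, 219)]
200 [(211, 191, 167), (202, 189, 176), (187, 179, 175), (190, 182, 179), (202, 193, 191), (204, 196, 194), (206, 204, 203), (208, 212, 210), (207, 211, 210), (207, 212, 211)]
220 [(208, 191, 173), (201, 190, 184), (192, 184, 181), (194, 186, 183), (202, 194, 192), (205, 201, 199), (208, 209, 208), (208, 213, 212), (209, 215, 213), (211, 216, 215)]
```

```bash
python3 - <<'E'
import pickle
from h import *
from scipy.optimize import least_squares
c=pickle.load(open("pics/s1.pkl","rb"))
px=lambda pts,o,s:(np.array(pts,float)+.5)/s-.5+o
L=np.array([[1.5,30,35],[1.5,-30,35],[-9,18,60],[1,18,60],[-9,-18,60],[1,-18,60]])/1e3
uv=px([[363,148],[337,495],[292,235],[354,238],[279,455],[334,458]],[245,100],5.6)
f=lambda p:(proj(c,T([p[0],p[1],.016],p[2],L))-uv).ravel()
r=least_squares(f,[.36,-.28,-.2]); print("holder",r.x, r.fun.reshape(-1,2).round(2))
print("tab",T([r.x[0],r.x[1],.016],r.x[2],[-.004,0,.06]))
im=cv2.imread("pics/s1.png")
im=cv2.resize(im[100:205,245:355],None,fx=5.6,fy=5.6,interpolation=cv2.INTER_CUBIC)
def box(x0,x1,y0,y1,z,col):
    P=np.array([[x0,y0,z],[x1,y0,z],[x1,y1,z],[x0,y1,z]])/1e3
    q=(proj(c,T([r.x[0],r.x[1],.016],r.x[2],P))-[245,100]+.5)*5.6-.5
    cv2.polylines(im,[q.astype(np.int32)],True,col,1)
box(-14.5,1.5,-30,30,35,(0,0,255)); box(-9,1,-18,18,60,(0,200,0)); box(-9,1,-18,18,35,(255,0,0))
cv2.imwrite("pics/s1f.png",im)
# lip
c=pickle.load(open("pics/c1.pkl","rb"))
rows=np.array([40,60,80,100,115,160,180,200,220]);fr=np.array([315.9,315.7,315.3,315.1,314.9,313.9,313.8,313.6,313.5])
for nm,uvs in(("front",fr),("back",fr+3.8)):
    P=np.array([onz(c,(u+.0,v),.09) for u,v in zip(uvs,rows)])
    k=np.polyfit(P[:,1],P[:,0],1); print(nm,"yaw",-np.arctan(k[0]),"x at y=-.045",np.polyval(k,-.045), (np.polyval(k,P[:,1])-P[:,0]).round(4))
q=px([[408,178],[400,378]],[290,100],7)
for t in q: print(onz(c,t,.0615))
q=px([[217,172],[292,174],[222,390],[290,400]],[290,100],7)
for t,z in zip(q,(.074,.09,.074,.09)): print(onz(c,t,z))
E
```

```text
holder [ 0.37296715 -0.28720189 -0.3119216 ] [[ 0.6   0.28]
 [ 0.52  0.86]
 [-0.61 -1.35]
 [-0.03 -0.89]
 [-0.87  0.51]
 [ 0.49  0.89]]
tab [[ 0.36916017 -0.28597434  0.076     ]]
front yaw -0.13413272202226512 x at y=-.045 0.5465037276593344 [ 0.     -0.0001  0.     -0.0001 -0.0001  0.0003  0.0001  0.     -0.0002]
back yaw -0.1303036869188871 x at y=-.045 0.5501454857745729 [ 0.     -0.0001  0.     -0.0001 -0.0001  0.0003  0.0001  0.     -0.0002]
[ 0.58270862 -0.03166804  0.0615    ]
[ 0.57900344 -0.06062049  0.0615    ]
[ 0.55467314 -0.02738093  0.074     ]
[ 0.56431482 -0.02863924  0.09      ]
[ 0.55194775 -0.05777433  0.074     ]
[ 0.56098347 -0.05835275  0.09      ]
```

View pics/s1f.png

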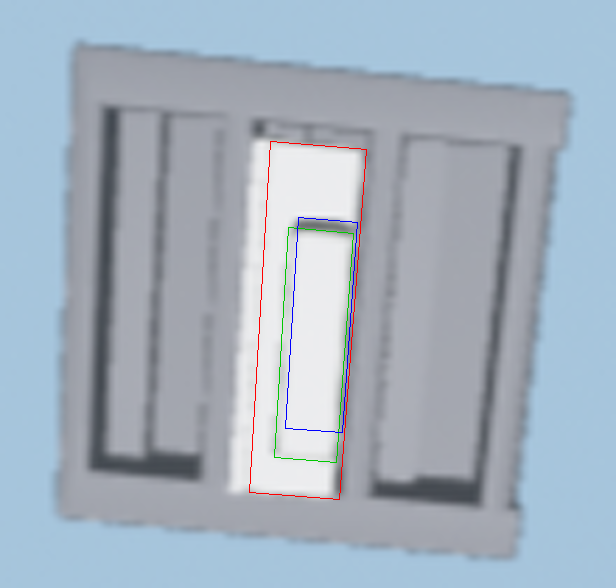

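```bash
python3 - <<'E'
from bench import manip,viewer,effector
from h import *
q=toolq(-.312)
manip.move_pose((.3692,-.2860,.14),q); print(manip.current_force())
manip.servo_line((.3692,-.2860,.0528),vel=.12); print(manip.current_force(),manip.current_tool_pos())
effector.close(35); print("gap",manip.current_finger_gap(),manip.current_force(),manip.current_clock())
cv2.imwrite("pics/g1.png",viewer.get_image("wrist")[:,:,::-1])
E
```

```text
[ 0.79734089 -0.96935078  0.12480517]
[ 0.12721054  0.71225931 -0.07869753] [ 0.36965222 -0.28662411  0.05329241]
gap 0.00958546789137214 [-4.25776662  1.06110078  3.87503031] 6.4417
```

View pics/g1.png

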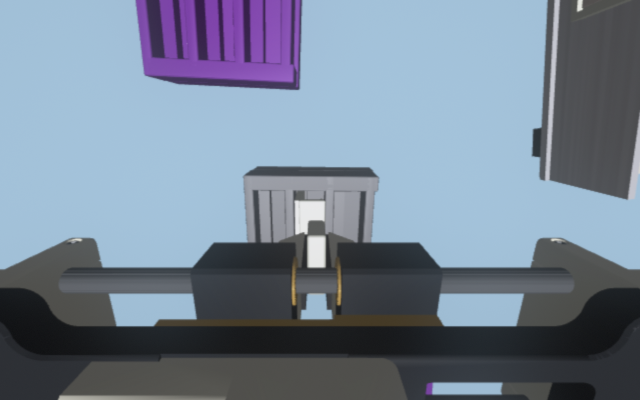

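```bash
python3 - <<'E'
from bench import manip,viewer,effector
from h import *
import pickle
p=manip.current_tool_pos()
manip.servo_line((p[0],p[1],.085),vel=.06); print(manip.current_force())
manip.servo_line((p[0],p[1],.16),vel=.15); print(manip.current_force())
yaw=-.132
t=T([0,0,0],yaw,[.5504,.0308,0])[0]; print(t)
manip.move_pose((t[0],t[1],.16),toolq(yaw))
print(manip.current_tool_pos(),manip.current_tcp_rot(),toolq(yaw),manip.current_force(),manip.current_finger_gap())
def shot(n,cam="wrist"):
    c=viewer.get_calibration(cam); im=viewer.get_image(cam)
    cv2.imwrite(f"pics/{n}.png",im[:,:,::-1]); pickle.dump(c,open(f"pics/{n}.pkl","wb"))
shot("o1");shot("o1s","scene");shot("o1t","top");print(manip.current_clock())
a=cv2.imread("pics/o1.png"); cv2.imwrite("pics/o1z.png",cv2.resize(a[150:300,250:400],None,fx=4,fy=4,interpolation=cv2.INTER_CUBIC))
a=cv2.imread("pics/o1s.png"); cv2.imwrite("pics/o1sz.png",cv2.resize(a[110:240,220:420],None,fx=4,fy=4,interpolation=cv2.INTER_CUBIC))
E
```

```text
[ 0.19620061  0.18045498 -0.96930562]
[-0.34962988  0.86665514 -0.07884512]
[ 0.54966568 -0.04190994  0.        ]
[ 0.54873045 -0.04423652  0.15961159] [ 9.97728312e-01 -6.73602070e-02 -5.86576558e-04  6.88563282e-04] [ 0.99782279 -0.06595209  0.         -0.        ] [-0.46019857 -0.5353449  -0.67033482] 0.009800244845311532
9.1417
```

View pics/o1.png

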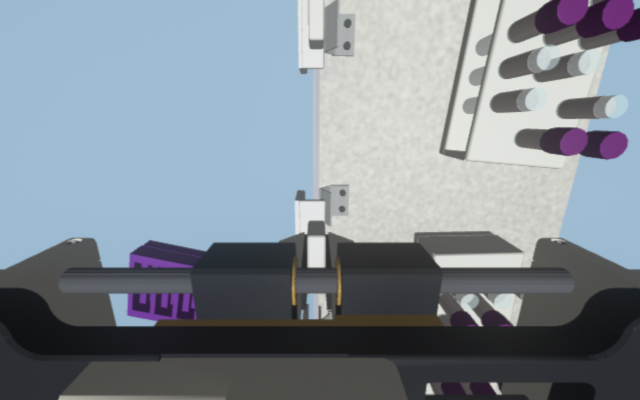

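View pics/o1z.png

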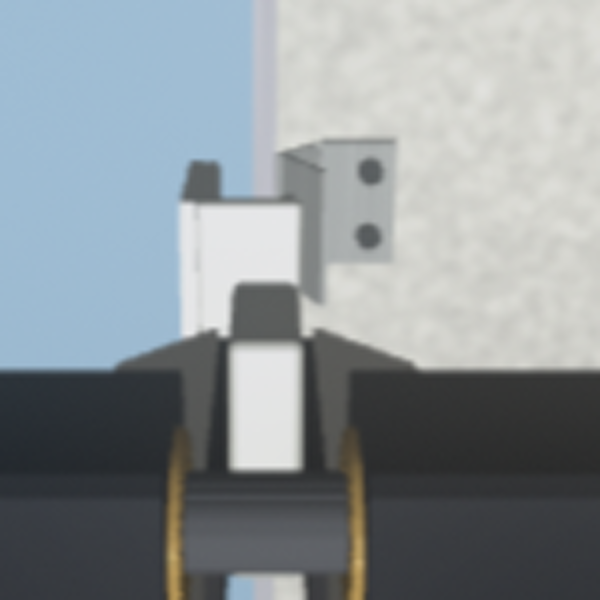

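View pics/o1sz.png

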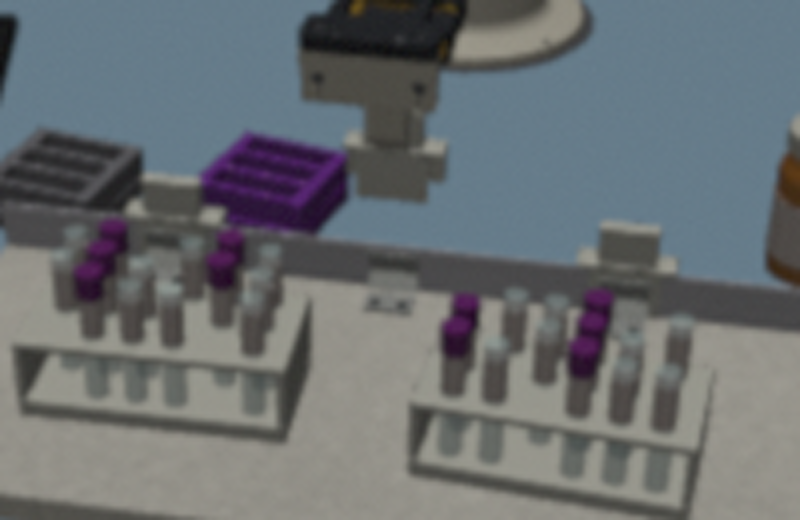

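```bash
python3 - <<'E'
from bench import manip
import pickle
from h import *
c=pickle.load(open("pics/o1.pkl","rb"))
px=lambda pts,o,s:(np.array(pts,float)+.5)/s-.5+o
yaw=-.132
loc=lambda P:T([0,0,0],-yaw,P)[0].round(4)
tcp=np.array([ 0.54873045,-0.04423652,0.15961159])
print("tcp",loc(tcp), "now",manip.current_tool_pos(),manip.current_tcp_rot())
for n,uv,z in(("bridge +y right",(300,202),tcp[2]-.0013),("bridge +y mid",(240,202),tcp[2]-.0013),("tab +y L",(231,341),tcp[2]+.0237),("tab +y R",(301,341),tcp[2]+.0237),
  ("base c1",(396,140),.0615),("base c2",(393,262),.0615),("lipfront",(252,0),.09),("lipback",(275,0),.09),("lipfront",(253,150),.09),("lipback",(275,150),.09)):
    P=onz(c,px(uv,[250,150],4),z); print(n,P.round(4),loc(P))
E
```

```text
tcp [0.5498 0.0284 0.1596] now [ 0.54905766 -0.04429046  0.16004655] [ 9.97700317e-01 -6.77783255e-02 -9.29676958e-05  4.10296079e-04]
bridge +y right [ 0.5591 -0.0157  0.1583] [0.5563 0.058  0.1583]
bridge +y mid [ 0.5502 -0.0145  0.1583] [0.5473 0.058  0.1583]
tab +y L [ 0.5479 -0.0262  0.1833] [0.5466 0.0462 0.1833]
tab +y R [ 0.557  -0.0274  0.1833] [0.5558 0.0461 0.1833]
base c1 [ 0.5829 -0.0313  0.0615] [0.5819 0.0457 0.0615]
base c2 [ 0.5791 -0.0616  0.0615] [0.5821 0.0152 0.0615]
lipfront [0.5544 0.0083 0.09  ] [0.5485 0.0812 0.09  ]
lipback [0.559  0.0077 0.09  ] [0.5531 0.0812 0.09  ]
lipfront [ 0.5503 -0.0226  0.09  ] [0.5485 0.05   0.09  ]
lipback [ 0.5549 -0.0232  0.09  ] [0.5531 0.05   0.09  ]
```

```bash
python3 - <<'E'
from bench import manip
import pickle
from h import *
c=pickle.load(open("pics/o1.pkl","rb")); im=cv2.imread("pics/o1.png").astype(int)
for r in(100,120,140,160,175): print(r,list(enumerate(im[r,310:324].tolist(),310)))
yaw=-.132
print(T([0,0,0],-yaw,c["eye"]))
for u in (312,313,314,315,316,317,318,319,320): print(u,T([0,0,0],-yaw,onz(c,(u,160),.09))[0].round(4))
c=pickle.load(open("pics/c1.pkl","rb"));print(T([0,0,0],-yaw,c["eye"]), R.from_quat(c["attitude"]).as_matrix()[:,2])
a=cv2.imread("pics/o1.png"); cv2.imwrite("pics/o1y.png",cv2.resize(a[60:210,290:350],None,fx=8,fy=4,interpolation=cv2.INTER_NEAREST))
E
```

```text
100 [(310, [211, 190, 161]), (311, [211, 189, 161]), (312, [210, 190, 166]), (313, [207, 193, 181]), (314, [205, 195, 192]), (315, [202, 193, 190]), (316, [198, 189, 187]), (317, [196, 188, 186]), (318, [197, 189, 187]), (319, [200, 198, 196]), (320, [203, 207, 205]), (321, [203, 207, 206]), (322, [204, 209, 208]), (323, [207, 212, 211])]
120 [(310, [211, 190, 161]), (311, [211, 189, 161]), (312, [210, 190, 166]), (313, [208, 194, 182]), (314, [205, 196, 193]), (315, [201, 192, 190]), (316, [198, 189, 187]), (317, [197, 188, 186]), (318, [198, 190, 188]), (319, [205, 203, 202]), (320, [209, 214, 212]), (321, [207, 212, 211]), (322, [206, 211, 210]), (323, [207, 212, 211])]
140 [(310, [211, 189, 161]), (311, [211, 189, 161]), (312, [210, 190, 167]), (313, [208, 194, 182]), (314, [205, 196, 193]), (315, [202, 193, 192]), (316, [199, 190, 188]), (317, [199, 191, 188]), (318, [200, 194, 192]), (319, [206, 206, 204]), (320, [211, 215, 214]), (321, [211, 216, 215]), (322, [207, 212, 211]), (323, [204, 209, 208])]
160 [(310, [211, 189, 161]), (311, [211, 190, 161]), (312, [210, 191, 166]), 
[... 259 characters left out ...]
4])]
175 [(310, [211, 189, 160]), (311, [211, 189, 161]), (312, [210, 191, 167]), (313, [206, 193, 181]), (314, [203, 194, 191]), (315, [201, 193, 191]), (316, [200, 192, 190]), (317, [200, 192, 190]), (318, [201, 195, 193]), (319, [203, 203, 202]), (320, [205, 209, 208]), (321, [205, 210, 209]), (322, [208, 213, 212]), (323, [211, 216, 215])]
[[0.55137247 0.10357766 0.31859386]]
312 [0.5479 0.0728 0.09  ]
313 [0.5487 0.0728 0.09  ]
314 [0.5495 0.0728 0.09  ]
315 [0.5504 0.0728 0.09  ]
316 [0.5512 0.0728 0.09  ]
317 [0.552  0.0728 0.09  ]
318 [0.5528 0.0728 0.09  ]
319 [0.5536 0.0728 0.09  ]
320 [0.5545 0.0728 0.09  ]
[[0.54873824 0.04829881 0.35906765]] [-0.03240426 -0.27828839 -0.9599508 ]
```

View pics/o1y.png

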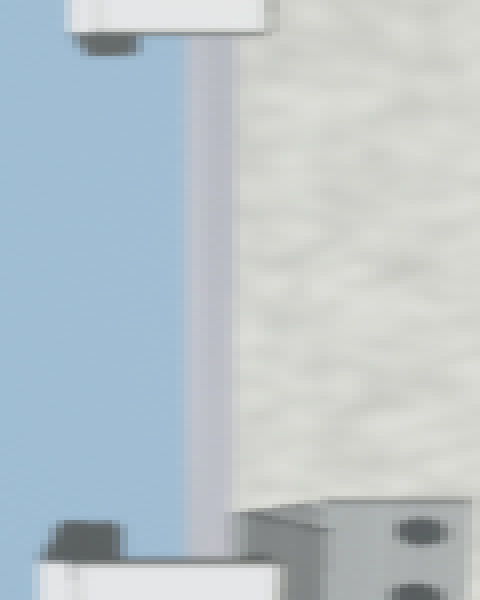

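```bash
python3 - <<'E'
import pickle
from h import *
c=pickle.load(open("pics/o1.pkl","rb")); im=cv2.imread("pics/o1.png").astype(int)
g=im.sum(2)/3
for r in (15,40,55,62,205,212,218): print(r,{i:int(v) for i,v in enumerate(g[r]) if 293<=i<=304 or 308<=i<=330})
yaw=-.132
E
python3 - <<'E'
import cv2
a=cv2.imread("pics/o1.png"); cv2.imwrite("pics/o1x.png",cv2.resize(a[0:80,285:360],None,fx=8,fy=7,interpolation=cv2.INTER_NEAREST))
E
```

```text
15 {293: 186, 294: 186, 295: 185, 296: 187, 297: 200, 298: 220, 299: 228, 300: 228, 301: 220, 302: 220, 303: 227, 304: 227, 308: 192, 309: 205, 310: 222, 311: 228, 312: 228, 313: 228, 314: 228, 315: 228, 316: 228, 317: 228, 318: 227, 319: 227, 320: 227, 321: 227, 322: 216, 323: 183, 324: 156, 325: 144, 326: 135, 327: 133, 328: 133, 329: 133, 330: 133}
40 {293: 186, 294: 186, 295: 186, 296: 186, 297: 189, 298: 213, 299: 228, 300: 228, 301: 221, 302: 221, 303: 228, 304: 228, 308: 192, 309: 133, 310: 126, 311: 130, 312: 130, 313: 131, 314: 131, 315: 131, 316: 131, 317: 131, 318: 131, 319: 131, 320: 131, 321: 130, 322: 124, 323: 125, 324: 135, 325: 138, 326: 134, 327: 133, 328: 132, 329: 133, 330: 134}
55 {293: 186, 294: 186, 295: 186, 296: 186, 297: 188, 298: 207, 299: 225, 300: 229, 301: 224, 302: 223, 303: 227, 304: 229, 308: 229, 309: 229, 310: 229, 311: 229, 312: 229, 313: 229, 314: 229, 315: 229, 316: 229, 317: 229, 318: 229, 319: 229, 320: 229, 321: 228, 322: 221, 323: 190, 324: 186, 325: 204, 326: 208, 327: 210, 328: 212, 329: 212, 330: 207}
62 {293: 186, 294: 186, 295: 186, 296:
[... 680 characters left out ...]
 186, 294: 200, 295: 221, 296: 229, 297: 229, 298: 222, 299: 213, 300: 222, 301: 229, 302: 229, 303: 229, 304: 229, 308: 229, 309: 230, 310: 229, 311: 229, 312: 230, 313: 229, 314: 230, 315: 229, 316: 229, 317: 229, 318: 229, 319: 229, 320: 229, 321: 229, 322: 229, 323: 224, 324: 194, 325: 149, 326: 133, 327: 131, 328: 131, 329: 134, 330: 154}
218 {293: 185, 294: 194, 295: 217, 296: 229, 297: 229, 298: 227, 299: 219, 300: 221, 301: 228, 302: 229, 303: 229, 304: 229, 308: 229, 309: 229, 310: 229, 311: 229, 312: 229, 313: 229, 314: 229, 315: 229, 316: 229, 317: 229, 318: 229, 319: 229, 320: 229, 321: 229, 322: 228, 323: 223, 324: 190, 325: 146, 326: 132, 327: 131, 328: 131, 329: 137, 330: 159}
```

View pics/o1x.png

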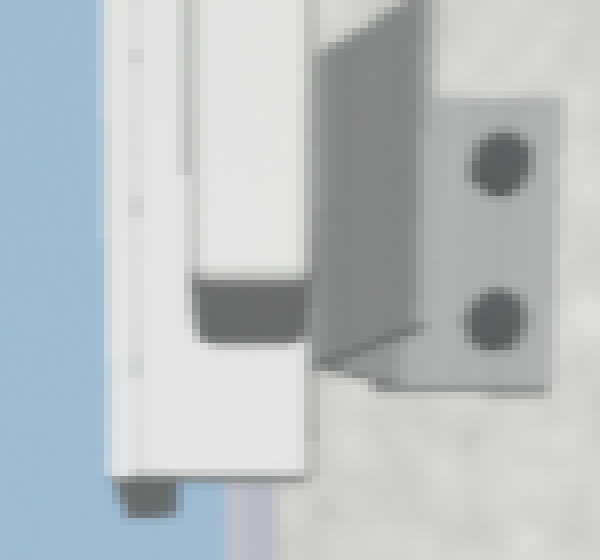

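```bash
python3 - <<'E'
import pickle
from h import *
c=pickle.load(open("pics/o1.pkl","rb"))
for yaw in(-.130,-.134):
    l=lambda u,v,z:T([0,0,0],-yaw,onz(c,(u,v),z))[0]
    for row,cs in((55,(298.1,301.5,322.9)),(40,(308.6,)),):
        print("fit",[l(u,row,.095).round(4) for u in cs])
    print("mine",[l(u,208,.1583).round(4) for u in(294.6,299,324.5)])
    print("tcp",T([0,0,0],-yaw,[ 0.54873045,-0.04423652,0.15961159]))
E
```

```text
fit [array([0.5387, 0.1484, 0.095 ]), array([0.5412, 0.1484, 0.095 ]), array([0.5567, 0.1483, 0.095 ])]
fit [array([0.5465, 0.158 , 0.095 ])]
mine [array([0.5383, 0.052 , 0.1583]), array([0.541 , 0.052 , 0.1583]), array([0.5564, 0.0519, 0.1583])]
tcp [[0.54983477 0.02727095 0.15961159]]
fit [array([0.5381, 0.1506, 0.095 ]), array([0.5406, 0.1506, 0.095 ]), array([0.5561, 0.1505, 0.095 ])]
fit [array([0.5458, 0.1602, 0.095 ])]
mine [array([0.5381, 0.0542, 0.1583]), array([0.5408, 0.0542, 0.1583]), array([0.5562, 0.0542, 0.1583])]
tcp [[0.54972129 0.02947007 0.15961159]]
```

```bash
python3 - <<'E'
from bench import manip,viewer
from h import *
import pickle,json
yaw=-.132;q=toolq(yaw)
tgt=T([0,0,0],yaw,[.5518,.0309,0.14])[0]
cmd=tgt.copy()
for i in range(3):
    manip.servo_line(cmd,ori=q,vel=.05 if i==0 else .02); manip.sleep(.15)
    p=manip.current_tool_pos(); e=tgt-p; print(e.round(5),manip.current_force().round(2),R.from_quat(manip.current_tcp_rot()).as_rotvec().round(4))
    if i<2: cmd=cmd+e
json.dump((cmd-tgt).tolist(),open("off.json","w"))
c=viewer.get_calibration("wrist"); im=viewer.get_image("wrist")
cv2.imwrite("pics/o2.png",im[:,:,::-1]); pickle.dump(c,open("pics/o2.pkl","wb"))
cv2.imwrite("pics/o2z.png",cv2.resize(im[0:300,260:380,::-1],None,fx=4,fy=2,interpolation=cv2.INTER_NEAREST)); print(manip.current_clock())
cv2.imwrite("pics/o2c.png",cv2.resize(im[150:300,250:400,::-1],None,fx=4,fy=4,interpolation=cv2.INTER_CUBIC))
E
```

```text
[-2.4e-04 -5.0e-05 -2.1e-04] [ 0.1  -1.29 -0.76] [-3.1347e+00  2.0700e-01 -7.0000e-04]
[2.2e-04 5.0e-05 1.3e-04] [ 0.16 -0.09 -0.19] [-3.1347e+00  2.0730e-01 -2.0000e-04]
[-1.e-05  3.e-05  6.e-05] [ 0.52 -0.75 -0.69] [-3.1347  0.2074 -0.    ]
10.6917
```

View pics/o2c.png

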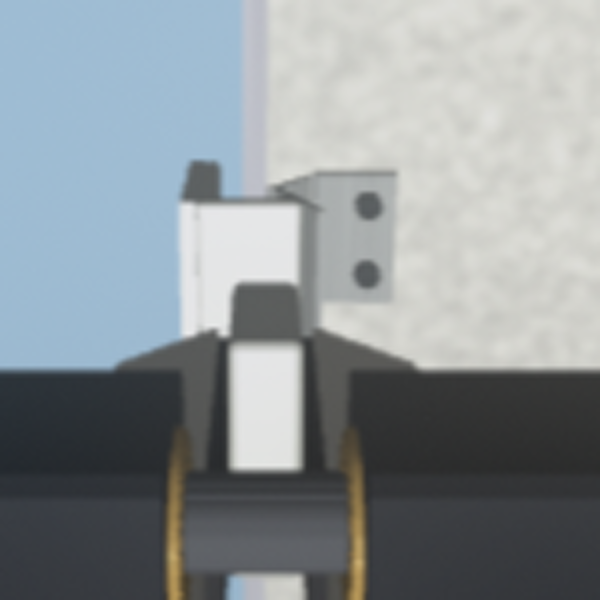

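```bash
python3 - <<'E'
import pickle
from h import *
def edge(g,r,a,b,lev): # first crossing
    for i in range(a,b):
        if (g[r,i]-lev)*(g[r,i+1]-lev)<=0 and g[r,i]!=g[r,i+1]: return i+(lev-g[r,i])/(g[r,i+1]-g[r,i])
for n in("c1","o1","o2"):
    c=pickle.load(open(f"pics/{n}.pkl","rb")); im=cv2.imread(f"pics/{n}.png").astype(float); red=im[:,:,2]
    rows=range(20,235) if n=="c1" else range(80,185)
    P=[]
    for r in rows:
        e=edge(red,r,308,322,177)
        if e: P.append(onz(c,(e,r),.09))
    P=np.array(P); k=np.polyfit(P[:,1],P[:,0],1); d=P[:,0]-np.polyval(k,P[:,1]); m=abs(d)<.0006
    k=np.polyfit(P[m,1],P[m,0],1); print(n,"lip yaw",-np.arctan(k[0]),"x@-.045",np.polyval(k,-.045),m.sum(),len(m))
    cx=R.from_quat(c["attitude"]).as_matrix()[:,0]; print("  cam yaw",np.arctan2(cx[1],cx[0]))
c=pickle.load(open("pics/o2.pkl","rb")); g=cv2.imread("pics/o2.png").mean(2)
px=lambda pts,o,s:(np.array(pts,float)+.5)/s-.5+o
l=lambda uv,z:T([0,0,0],.132,onz(c,uv,z))[0].round(4)
print("bridge+y",l(px((250,202),[250,150],4),.1387),"R",l((edge(g,208,318,330,185),208),.1387))
print("base",l(px((396,173),[250,150],4),.0615),l(px((392,301),[250,150],4),.0615))
E
```

```text
c1 lip yaw -0.13478390174642962 x@-.045 0.5467417500270123 211 215
  cam yaw -0.11786769794840264
o1 lip yaw -0.13815625846460078 x@-.045 0.5470300851270515 105 105
  cam yaw -0.1350597611935336
o2 lip yaw -0.1380647717373906 x@-.045 0.5472648879084754 105 105
  cam yaw -0.13221728874382488
bridge+y [0.5507 0.0606 0.1387] R [0.558  0.0556 0.1387]
base [0.5818 0.0454 0.0615] [0.5819 0.0153 0.0615]
```

```bash
python3 - <<'E'
from bench import manip,viewer
from h import *
q=toolq(-.136)
tgt=T([0,0,0],-.132,[.5518,.0307,0])[0]
for z in(.130,.124,.118,.114,.111,.108,.105,.102,.1):
    manip.servo_line((tgt[0],tgt[1],z),ori=q,vel=.04)
    f=manip.current_force(); p=manip.current_tool_pos(); print(z,p.round(4),f.round(2),manip.current_wrist_torque().round(2),round(manip.current_finger_gap(),4),manip.current_clock())
    if abs(f[2])>14 or np.hypot(f[0],f[1])>12: break
E
```

```text
0.13 [ 0.5506 -0.0422  0.1295] [-0.12 -0.5  -0.  ] [-0.12  0.06 -0.02] 0.0098 11.0917
0.124 [ 0.5507 -0.0422  0.1236] [-0.23 -0.44 -0.57] [-0.07  0.09  0.05] 0.0095 11.3917
0.118 [ 0.5506 -0.0422  0.1176] [-0.95 -0.63  0.38] [-0.02  0.26 -0.03] 0.0097 11.6917
0.114 [ 0.5501 -0.042   0.1135] [-2.43 -0.89 -0.46] [ 0.02  0.65 -0.01] 0.0099 11.9417
0.111 [ 0.5505 -0.0421  0.111 ] [-4.26 -0.06  4.32] [0.06 1.14 0.03] 0.0099 12.1917
0.108 [ 0.5499 -0.042   0.1073] [-4.13  0.31  0.26] [0.17 1.17 0.02] 0.0099 12.4417
0.105 [ 0.5502 -0.0421  0.1043] [-4.31  0.94 -2.02] [ 0.1   1.29 -0.  ] 0.0098 12.6917
0.102 [ 0.5504 -0.0421  0.1015] [-4.83  1.18 -1.38] [ 0.1   1.34 -0.03] 0.0095 12.9417
0.1 [ 0.5505 -0.0421  0.0997] [-5.4  -0.09 -0.43] [ 0.12  1.36 -0.01] 0.0095 13.1917
```

```bash
python3 - <<'E'
from bench import manip,viewer
from h import *
q=toolq(-.136)
def rep(t): 
    f=manip.current_force(); p=manip.current_tool_pos(); print(t,p.round(4),f.round(2),manip.current_wrist_torque().round(2),round(manip.current_finger_gap(),4),manip.current_clock()); return f
for x in(.5514,.5510,.5506):
    t=T([0,0,0],-.132,[x,.0307,0])[0]
    manip.servo_line((t[0],t[1],.1),ori=q,vel=.02); manip.sleep(.1); f=rep(x)
    if f[0]>-1: break
for z in(.0985,.0975,.0965,.0955,.0945,.0935,.092,.0905):
    manip.servo_line((t[0],t[1],z),ori=q,vel=.02); manip.sleep(.1); f=rep(z)
    if f[2]>13 or np.hypot(*f[:2])>15: break
for n in("wrist","scene"):
    im=viewer.get_image(n)[:,:,::-1]
    cv2.imwrite(f"pics/p_{n}.png",im[150:300,250:400].repeat(4,0).repeat(4,1) if n=="wrist" else cv2.resize(im[110:240,220:420],None,fx=4,fy=4,interpolation=cv2.INTER_CUBIC))
E
```

```text
0.5514 [ 0.5503 -0.0421  0.0997] [-5.44  0.34 -2.28] [0.09 1.27 0.  ] 0.0097 13.5417
0.551 [ 0.5502 -0.0421  0.1   ] [-5.43  1.89 -2.59] [0.05 1.29 0.02] 0.01 13.8917
0.5506 [ 0.5499 -0.0421  0.1   ] [-5.54  0.85 -1.54] [0.02 1.21 0.03] 0.0095 14.2417
0.0985 [ 0.5501 -0.042   0.0987] [-4.15  0.86  1.21] [ 0.04  1.21 -0.02] 0.0097 14.5917
0.0975 [ 0.55   -0.042   0.0975] [-4.52 -0.48  0.88] [ 0.06  1.19 -0.03] 0.01 14.9417
0.0965 [ 0.5498 -0.042   0.0964] [-5.06  1.2   1.33] [0.07 1.19 0.01] 0.0093 15.2917
0.0955 [ 0.5499 -0.042   0.0964] [-6.59  0.74  8.46] [0.17 1.83 0.01] 0.0095 15.6417
0.0945 [ 0.55   -0.0421  0.0963] [-9.46  1.87 15.88] [0.14 2.46 0.01] 0.0097 15.9917
```

View pics/p_wrist.png

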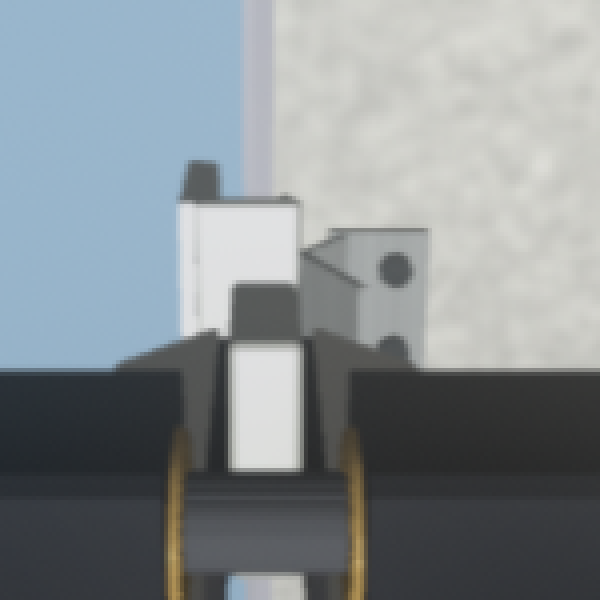

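View pics/p_scene.png

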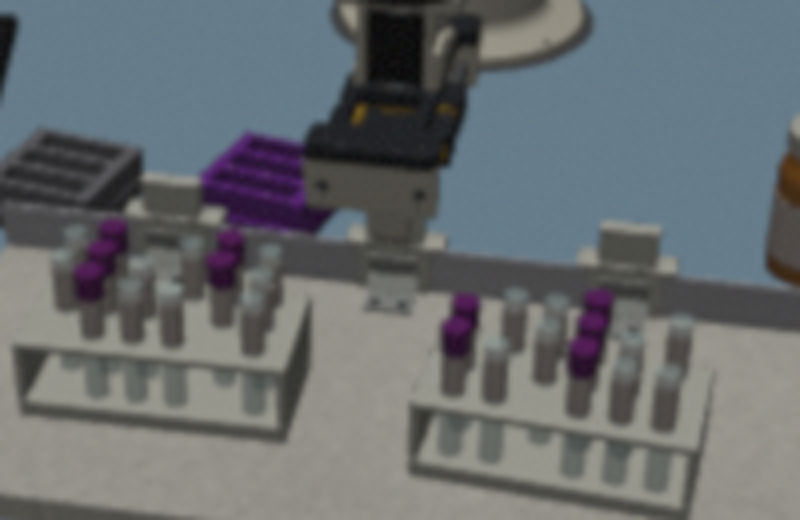

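```bash
python3 - <<'E'
from bench import manip,viewer
from h import *
import pickle
def rep(t): 
    f=manip.current_force(); p=manip.current_tool_pos(); print(t,p.round(4),f.round(2),manip.current_wrist_torque().round(2),round(manip.current_finger_gap(),4),manip.current_clock()); return f
t=T([0,0,0],-.132,[.5506,.0307,0])[0]
manip.servo_line((t[0],t[1],.0940),ori=toolq(-.136),vel=.02)
for i in range(3): manip.sleep(.4); rep(i)
print(R.from_quat(manip.current_tcp_rot()).as_rotvec(),toolq(-.136), R.from_quat(manip.current_tcp_rot()).as_matrix()[:,2])
c=viewer.get_calibration("wrist"); im=viewer.get_image("wrist")[:,:,::-1]
cv2.imwrite("pics/f.png",im); cv2.imwrite("pics/fz.png",cv2.resize(im[0:300,260:410],None,fx=4,fy=2,interpolation=cv2.INTER_CUBIC))
cv2.imwrite("pics/ft.png",cv2.resize(viewer.get_image("top")[100:300,160:440,::-1],None,fx=2.8,fy=2.8,interpolation=cv2.INTER_CUBIC))
pickle.dump(c,open("pics/f.pkl","wb"))
l=lambda uv,z:T([0,0,0],.136,onz(c,uv,z))[0].round(4)
px=lambda pts:(np.array(pts,float)+.5)/4-.5+[250,150]
print("bridge+y",l(px((250,201)),.095),"base+y corner",l(px((428,230)),.0615))
E
```

```text
0 [ 0.5501 -0.0421  0.0962] [-10.87   1.57  19.91] [0.22 2.8  0.02] 0.0094 16.7417
1 [ 0.5501 -0.0421  0.0963] [-10.8    0.97  19.69] [0.16 2.77 0.01] 0.0096 17.1417
2 [ 0.5501 -0.0421  0.0962] [-10.79   1.55  19.46] [0.24 2.75 0.05] 0.0096 17.5417
[-3.13384791e+00  2.13760293e-01 -8.52239136e-04] [ 0.99768889 -0.06794761  0.         -0.        ] [ 5.72866873e-04  4.24772981e-04 -9.99999746e-01]
bridge+y [0.5497 0.0627 0.095 ] base+y corner [0.5817 0.0478 0.0615]
```

View pics/fz.png

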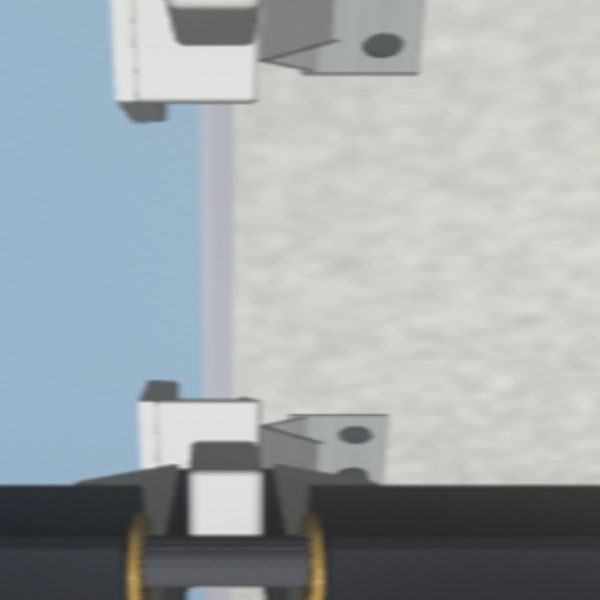

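View pics/ft.png

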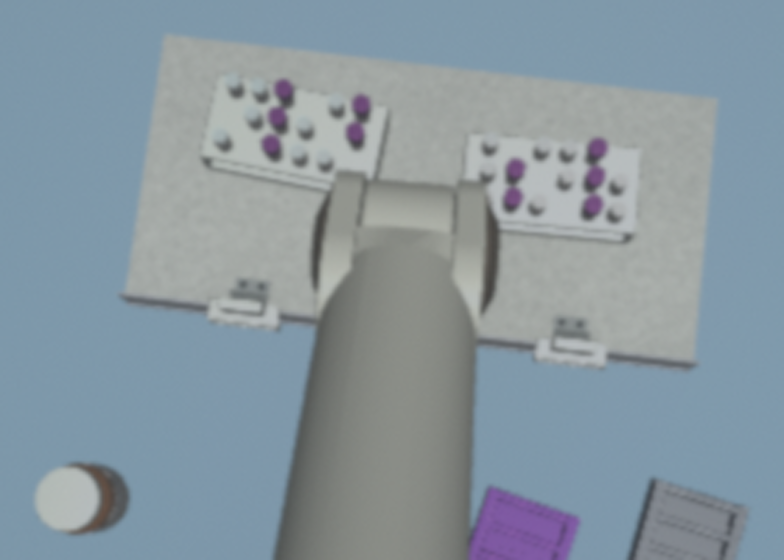

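```bash
python3 - <<'E'
from bench import manip
manip.hand_in()
print(manip.current_clock(),manip.current_force(),manip.current_finger_gap(),manip.current_tool_pos())
E
```

```text
the job is handed in; nothing more can be done
the job is handed in; nothing more can be done
```

I took the spare holder from the middle slot of the grey stand and pushed it down over the lip at the middle bay, the bare one. I handed it in with the tab still gripped and the holder pressed down; the last clock reading was 17.5 s. No readings came back after hand-in, so these checks are from just before it:

- **Home:** the TCP stopped hard at z ≈ 0.0963 m. I expected about 0.097 m with the tongue on the board, so it agrees to about 1 mm. The tongue itself can't be seen directly.
- **Press and grip:** the downward press was steady at about 20 N and the finger gap was 9.5 mm on the 10 mm tab.
- **Past the clip:** the spring leaf gave a peak of about 4 N before home, then a steady sideways push of 4–5 N.
- **Centring:** the holder and the clip agreed to about 0.1 mm along the lip in the wrist picture.
- **Square and upright:** the tool was within a few milliradians of the lip direction and within 1 mrad of vertical.
- **Surroundings:** in the last pictures the racks, the bottle and the two fitted holders look unmoved. The arm hides the front of the left rack in the top view.

**Less certain:**
- **Front-to-back position:** the lip's edges gave a reading 1–2 mm different from the fitted holders. I trusted the fitted holders, and I estimate the tongue is under 1 mm behind the lip.
- **Sideways force:** this rose to about 11 N while pressing. I took it to be friction on the board and left it.

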